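# Cover the drying cup and crack open the sticky dry box

### The job

The dry box on the desk needs airing, and the cup with its drying cartridge must be covered first so that it stays dry: set the loose knobbed cover on the open aluminium cup (do not drop it) so that it sits seated and level, and let go of it. Then break the dry box's sticky lid free by its knob and hold it slightly open, about 3 cm at the front edge, never letting it fly wide open; the program finishes while the gripper still holds the lid there. Leave the other things on the desk where they stand.

Things in the scene. Friction and masses are not known exactly. Their poses are not given: they have to be found in the camera images.
- cup: open round aluminium cup, 90 mm outer diameter, 84 mm inner diameter, 85 mm tall, loose, 0.45 kg, with a white cartridge inside whose top is 24 mm below the rim. Origin: centre of its underside, z up
- cup_rim (a point): centre of the cup's mouth, at rim height (85 mm above the cup's underside)
- cover: loose aluminium cover for the cup, about 0.13 kg: a disc 104 mm across and 5 mm thick with a round plug 76 mm across and 8 mm deep under it and a round black knob 24 mm across and 32 mm tall on it; 45 mm tall in all. It stands upright on its plug. Origin: centre of the plug's underside, z up; the disc's underside is at 8 mm, the knob runs from 13 to 45 mm. Seated, the disc rests on the rim and the plug is inside the cup, so the origin is 8 mm below the rim
- dry_box: grey plastic box fixed to the desk, 180 mm (x) x 210 mm (y) x 85 mm tall, with a white lid. Origin: underside centre; its -x side is the front (towards the robot at yaw 0), the lid's hinge runs along y at the top of its +x side. The sticky seal resists up to about 17 N (13 to 21) at the knob, most when the knob has risen 2 to 4 mm, then gives way; up to 15 mm it only rubs or pushes by a few N, then just the lid's weight (2 N at the knob) is left
- lid (a joint): opening angle of the dry box's lid in rad, 0 = shut, growing as the front edge rises (to 1.0). The front edge is 180 mm from the hinge, so it is raised about 180 mm x angle: 0.167 is 3 cm. Let go, the lid sinks back to less than 0.09, where the seal may catch it
- lid_knob (a point): centre of the upright round black knob on the lid (30 mm across, 34 mm tall, from the lid's top face upwards): 150 mm in front of the hinge, on the box's middle line, 25 mm above the underside of the lid. The lid is 8 mm thick, its top face 93.5 mm above the desk when shut. The knob moves and tilts with the lid
- lid_hinge (a point): middle of the lid's hinge line, at the level of the lid's underside; x points from the front edge to the hinge, y along the hinge line; it turns with the lid
- books: bystander, leave it: a stack of three books 170 x 220 x 48 mm. Origin: centre of its underside
- tape_roll: bystander, leave it: a roll of paper tape lying flat, 84 mm across, 20 mm high. Origin: centre of its underside
- glue_bottle: bystander, leave it: a white glue bottle 40 mm across, 110 mm tall. Origin: centre of its underside
- pump_bottle: bystander, leave it: a white pump bottle 60 mm across, 159 mm tall. Origin: centre of its underside
- adapter: bystander, leave it: a black mains adapter 50 x 50 x 28 mm. Origin: centre of its underside
- pen_cup: bystander, leave it: a grey pen cup with two pens, 72 mm across, 160 mm tall with the pens. Origin: centre of its underside
- carton: bystander, leave it: a cardboard carton 60 x 70 x 60 mm. Origin: centre of its underside
There are look-alikes about, which are no part of the job. What is shaped like the cover but blue or brown is not meant.

How it is judged:
On the way, in this order (a step that is already met when the one before it is completed fails the run):
1. the cover sits seated and level on the cup, let go of, with the dry box still shut (z of cover in the frame of cup between 0.0735 and 0.08 m and horizontal distance between cover and cup_rim below 0.007 m and angle between each of cover, cup's own z axis and vertical below 0.06 rad and contact force between the fingers and cover below 0.05 N and value of joint lid below 0.03 rad and linear speed of cover below 0.02 m/s), for 0.3 s.
2. the lid is broken free of its seal and held by the fingers (value of joint lid above 0.1 rad and contact force between the fingers and lid above 1 N), for 0.1 s.
At the end, for the whole second after the job is handed in: The fingers hold the dry box's lid still at 0.11 to 0.25 rad (front edge 20 to 45 mm up) with at least 1 N; the cover rests on the cup untouched: centred within 7 mm, plug inside and disc on the rim (origin 5 to 11.5 mm below the rim), cover and cup level within 0.06 rad (value of joint lid between 0.11 and 0.25 rad and contact force between the fingers and lid above 1 N and velocity of joint lid between -0.05 and 0.05 rad/s and z of cover in the frame of cup between 0.0735 and 0.08 m and horizontal distance between cover and cup_rim below 0.007 m and angle between each of cover, cup's own z axis and vertical below 0.06 rad and contact force between the fingers and cover below 0.05 N); the arm keeps its last pose, push and grip.
It fails at once if the lid flies wide open (over 0.4 rad, 7 cm at the front edge) (value of joint lid above 0.4 rad).
It fails at once if the cover is dropped (falls free faster than 0.5 m/s, a drop of over 1 cm) (contact force between the fingers and cover below 0.01 N and linear speed of cover above 0.5 m/s).
It fails at once if a bystander is shifted by more than 4 cm (distance of any of books, tape_roll, glue_bottle, pump_bottle, adapter, pen_cup, carton from where it was at the start of the episode above 0.04 m).
It also fails if it takes over 51 s, if anything falls off the work surface, if the arm or the gripper's body presses on something with over 40 N, if the wrist force passes 120 N, or if a joint passes its speed limit or range.

### The arm

A 7-joint arm with a two-finger parallel gripper is mounted at the origin on the work surface. World frame = base frame: x ahead of the robot, y to its left, z up, the work surface at z = 0. Lengths are in m, angles in rad, forces in N, time in s.
With the tool pointing down it reaches from about 0.4 to 0.85 m from the base axis. Payload 10.4 kg.
Tool frame: the origin (TCP) lies on the centre line of the jaws, within the pads' length; the fingertips stand r.tip_extent ahead of it and the grasp point (between the pads) lies 3 mm ahead of it (r.tip_extent is the distance from the TCP to the fingertips, in m); z points along the fingers, y is the direction in which the jaws open and shut (so a half turn about z gives the same grasp; the last joint's range is limited). The gripper opens to 87 mm and grips with 3 to 60 N. Pads are 19 mm wide; open, the fingers measure 117 mm over their backs; the gripper's body (75 mm by 190 mm) begins 51 mm behind the grasp point.
Start: joints at [1.181, 0.332, -0.065, 1.46, 0.022, 1.35, -0.088], TCP at [0.224, -0.583, 0.245] pointing down, gripper open.
Joint ranges: [-2.6, 2.6], [-0.5, 2.12], [-1.47, 1.34], [0.16, 2.42], [-1.27, 4.41], [0.06, 2.06], [-2.6, 2.6]. Speed limits (rad/s): [2.22, 2.22, 2.79, 2.79, 3.14, 3.14, 3.14].

### API

Orientations are given as a unit quaternion [x, y, z, w].
In Python, from bench import r gives the robot as it stands. The module is installed in compiled form; this text tells all that it offers.
- The arm moves only by the shell command python3 -m jog 'ROWS' [FORCE]. ROWS is JSON, a list of rows, each a list of 5 numbers: the shift along the tool's x, y, z in cm, then the turn about the tool's z in rad, then the closure, from 0 (fully open) to 1 (shut). A call has exactly 10 rows; each row shifts and turns the pose as measured when the row begins, along the tool's axes as they then stand; what a row does not reach is not made up. A row lasts 1/10 s, in which the tool goes at most 50 mm and 8.59 degrees, less where a joint would pass 70% of its speed; a pose out of reach is approached as far as the arm can. A call with a gripper value outside its range is refused whole. The fingers move at their own pace and stop on an object; FORCE is the grip in N (left out, the last holds). Time passes only in rows, so rows that do not move let the fingers close, or fill a call up. It gives the time, the measured TCP pose, the force and the opening at its end, in the units of the state.
- r.read_state(): the state, without advancing time (a new reading comes with each control period).
- r.camera(name): name is "side" or "top"; returns a dict with "pixels" (480x640x3 uint8, red, green, blue), "fx", "fy", "cx", "cy" (pixels), "camera_from_world" (4x4, takes a point from world to camera coordinates). Camera axes: x right, y up, looking along -z (the intrinsics and any distortion apply to the point x, -y, -z); pixel columns grow to the right and rows downward; lengths in m; the calibration is good to about 2 mm. A picture is of the moment at which its call begins. There is no depth.
- r.close_job(): hands the job in, once; it reports no verdict.
The state is a dict: "time": time; "joint_positions": joint angles; "joint_vel": joint speeds; "joint_torque": joint torques, N m; "ee_pos": TCP position; "eef_rot": TCP orientation; "ft_force": force on the tool from outside, world axes, zero at the start; "torque": the same for the moment, N m; "width": finger opening in m.
Only numpy, scipy, OpenCV 4.12 (cv2) and the standard library are available. Lean on these libraries where they do the work, as an engineer would, in place of code of your own. Each camera call takes 0.05 s, during which the arm holds its last target. There are 200 camera calls.

## Working session

There is one attempt and no reset: what is moved stays moved. The work goes in short steps, Python scripts to look and compute and a shell command to move; the robot and the scene stay as the last step left them, time stands still between calls to the robot, and variables do not carry over. Pictures are saved under pics/ and viewed, about 8 in all and at most 12, crops included, and the job is handed in when it is done.

```bash
mkdir -p pics; cat > h.py <<'E'
import numpy as np, cv2
from bench import r
from scipy.spatial.transform import Rotation as R
def shot(n,f):
    c=r.camera(n); cv2.imwrite(f,cv2.cvtColor(c["pixels"],cv2.COLOR_RGB2BGR)); return c
def ray(c,u,v,z):
    T=np.array(c["camera_from_world"]); d=np.array([(u-c["cx"])/c["fx"],-(v-c["cy"])/c["fy"],-1.])
    o=-T[:3,:3].T@T[:3,3]; w=T[:3,:3].T@d; return o+w*(z-o[2])/w[2]
def proj(c,p):
    T=np.array(c["camera_from_world"]); q=T[:3,:3]@np.array(p)+T[:3,3]
    return np.array([c["cx"]+c["fx"]*q[0]/-q[2], c["cy"]+c["fy"]*q[1]/q[2]])
def totool(p):
    s=r.read_state(); return R.from_quat(s["eef_rot"]).inv().apply(np.array(p)-s["ee_pos"])*100
E
python3 - <<'E'
from h import *
for n in("top","side"):
    c=shot(n,f"pics/{n}0.png"); print({k:(np.round(c[k],3).tolist()) for k in c if k!="pixels"})
s=r.read_state(); print(s, r.tip_extent); print(R.from_quat(s["eef_rot"]).as_matrix().round(3))
E
```

```text
{'fx': 552.197, 'fy': 552.197, 'cx': 329.233, 'cy': 236.381, 'camera_from_world': [[0.104, -0.995, 0.007, -0.041], [0.97, 0.103, 0.22, -0.546], [-0.219, -0.016, 0.976, -1.174], [0.0, 0.0, 0.0, 1.0]]}
{'fx': 446.902, 'fy': 446.902, 'cx': 321.056, 'cy': 237.708, 'camera_from_world': [[-0.811, -0.585, 0.019, 0.404], [0.438, -0.586, 0.681, -0.298], [-0.387, 0.561, 0.732, -0.925], [0.0, 0.0, 0.0, 1.0]]}
{'time': 0.1, 'joint_positions': array([ 1.18142737,  0.3327797 , -0.0647022 ,  1.46085935,  0.0216046 ,
        1.34988187, -0.08851778]), 'joint_vel': array([-0.00145109, -0.0029088 , -0.00028829, -0.00206094, -0.00034262,
       -0.00129589, -0.00109763]), 'joint_torque': array([ 1.07311989e-03, -6.24548793e+01,  2.39598833e-02, -3.90722573e+01,
       -6.15468970e-02,  3.64519574e-02,  1.20635573e-04]), 'ee_pos': array([ 0.22401124, -0.58313947,  0.24385062]), 'eef_rot': array([ 9.83231534e-01,  1.82360553e-01, -1.41521161e-04, -5.99863088e-04]), 'ft_force': array([ 0.33472327,  0.65318149, -0.63022057]), 'torque': array([ 0.0084557 , -0.02265921,  0.00495375]), 'width': 0.08680655156438997} 0.022
[[ 0.933  0.359 -0.   ]
 [ 0.359 -0.933  0.001]
 [-0.    -0.001 -1.   ]]
```

View pics/top0.png

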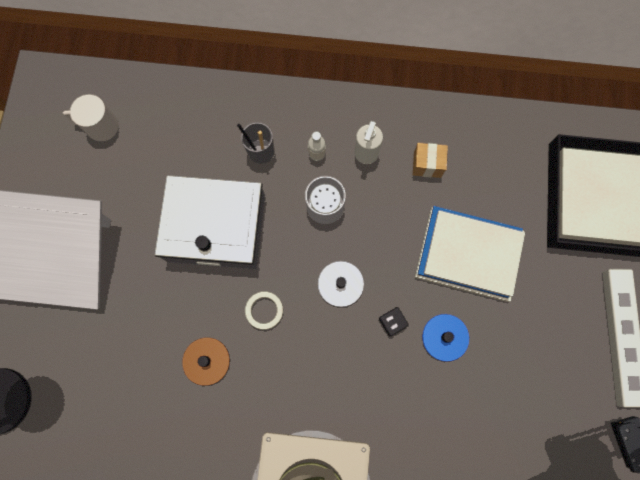

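View pics/side0.png

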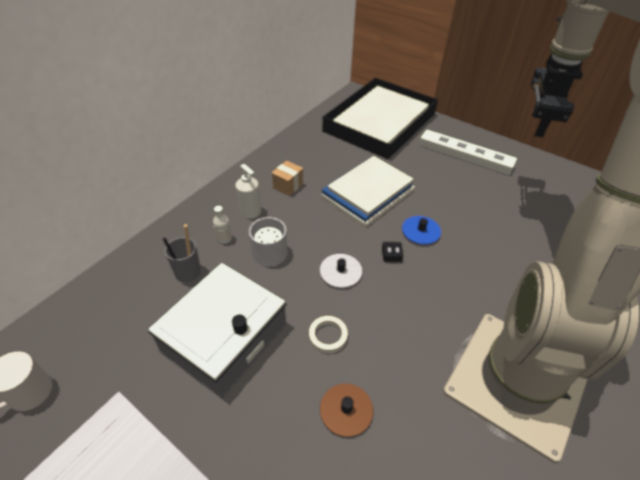

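Top view, three cover-shaped things: the aluminium/white one at (341,284), the blue one at (446,338) and the brown one at (206,361). The bare aluminium one at (341,284) fits. The cup is at (325,200), and the dry box at (211,220) with its knob at (203,243). I'll confirm in an enlarged crop.

```bash
python3 - <<'E'
from h import *
a=cv2.imread("pics/top0.png");b=cv2.imread("pics/side0.png")
z=lambda i,x,y,w,h,k:cv2.resize(i[y:y+h,x:x+w],None,fx=k,fy=k,interpolation=cv2.INTER_CUBIC)
A=z(a,295,170,80,140,4)   # 320x560
B=z(a,150,165,120,110,4)  # 480x440
im=np.zeros((560,800,3),np.uint8); im[:,:320]=A; im[:440,320:]=B
cv2.imwrite("pics/crop1.png",im)
C=z(b,220,205,160,150,5) # cup+cover side
cv2.imwrite("pics/crop2.png",cv2.resize(b[205:350,220:375],None,fx=4,fy=4,interpolation=cv2.INTER_CUBIC))
E
```

```text
(no output)
```

View pics/crop1.png

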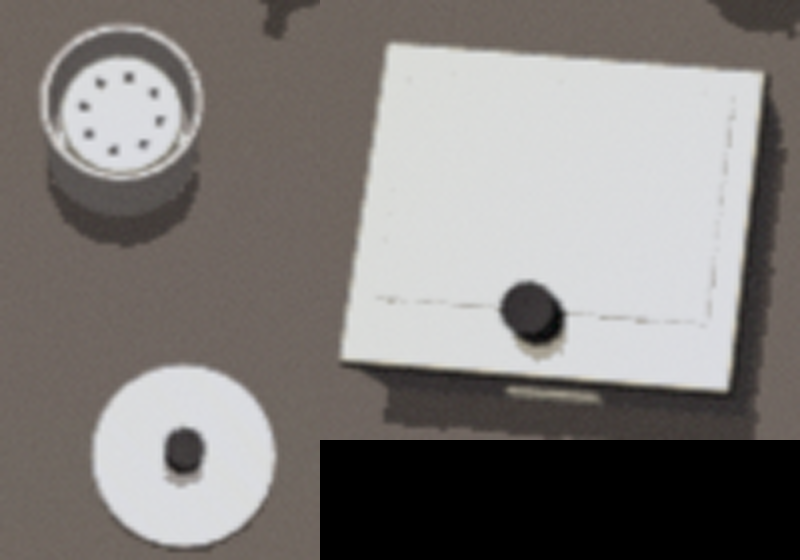

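View pics/crop2.png

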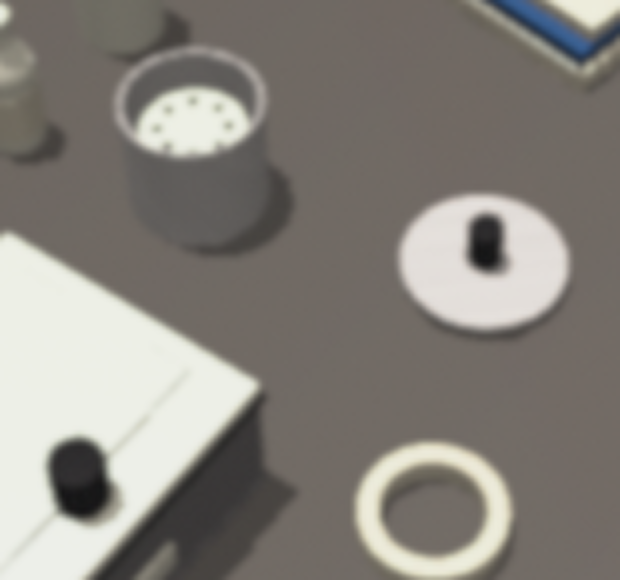

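Crop 1 and 2: the bare-metal cover's disc centres on about (341,284) in the top view, with a black knob. The cup is open with the white cartridge visible, its rim centred on about (325,195). The lid knob is at about (203,243). Now I'll fit positions with both cameras.

```bash
cat > fit.py <<'E'
from h import *
from scipy.optimize import least_squares
t=np.linspace(0,2*np.pi,181)
def ext(c,x,y,z,rad):
    P=np.array([proj(c,[x+rad*np.cos(a),y+rad*np.sin(a),z]) for a in t]); return np.r_[P[:,0].min(),P[:,0].max(),P[:,1].min(),P[:,1].max()]
def fitc(cs,es,z,rad):
    f=lambda p:np.concatenate([ext(c,p[0],p[1],z,rad)-e for c,e in zip(cs,es)])
    s=least_squares(f,[0.5,0]); return s.x.round(4),s.fun.round(1)
E
python3 - <<'E'
from fit import *
T=r.camera("top");S=r.camera("side")
cr=lambda e,k,ox,oy:np.array([(e[0]+.5)/k-.5+ox,(e[1]+.5)/k-.5+ox,(e[2]+.5)/k-.5+oy,(e[3]+.5)/k-.5+oy])
for nm,te,se,z,rad in(("cover",(92,276,364,548),(398,570,194,330),.013,.052),("cup",(40,203,24,181),(114,267,46,160),.085,.045)):
    te=cr(te,4,295,170);se=cr(se,4,220,205)
    for q in(([T],[te]),([S],[se]),([T,S],[te,se])): print(nm,*fitc(*q,z,rad))
L=[ray(T,(u-320+.5)/4-.5+150,(v+.5)/4-.5+165,.0935) for u,v in((387,43),(765,72),(730,392),(341,360))]
L=np.array(L); print(L.round(4)); print([np.linalg.norm(L[i]-L[i-1]).round(4) for i in range(4)])
print("lid ctr",L.mean(0),"front mid",(L[2]+L[3])/2,"back mid",(L[0]+L[1])/2)
print("knobtop T",ray(T,(528-320+.5)/4-.5+150,(311.5)/4-.5+165,.1275),"S",ray(S,(77.5)/4-.5+220,(460.5)/4-.5+205,.1275))
for n,(u,v),z in(("cov knob top T",(340.8,281.5),.045),): print(n,ray(T,u,v,z))
for n,(u,v) in(("glue",(317,158)),("pump",(367,160)),("adapter",(393,330)),("tape",(264,311))): print(n,ray(T,u,v,0))
E
```

```text
cover [ 0.4512 -0.0205] [ 0.2 -0.2  0.3 -0.3]
cover [ 0.4529 -0.0198] [ 0.4 -0.4  0.6 -0.5]
cover [ 0.452  -0.0202] [ 0.1 -0.3 -0.  -0.7  0.8 -0.   0.7 -0.4]
cup [0.6345 0.0348] [ 0.2 -0.2  0.3 -0.3]
cup [0.6364 0.0349] [ 0.6 -0.6  1.  -0.9]
cup [0.6353 0.035 ] [ 0.1 -0.2 -0.1 -0.6  0.9 -0.3  1.2 -0.7]
[[0.64   0.3905 0.0935]
 [0.6455 0.1793 0.0935]
 [0.4647 0.1744 0.0935]
 [0.46   0.3849 0.0935]]
[np.float64(0.18), np.float64(0.2113), np.float64(0.1809), np.float64(0.2106)]
lid ctr [0.55257149 0.28225972 0.0935    ] front mid [0.46239162 0.27962416 0.0935    ] back mid [0.64275135 0.28489528 0.0935    ]
knobtop T [0.49094222 0.28056993 0.1275    ] S [0.49467196 0.2810013  0.1275    ]
cov knob top T [ 0.45105899 -0.02003318  0.045     ]
glue [0.75156929 0.06677623 0.        ]
pump [ 0.75941139 -0.05438162  0.        ]
adapter [ 0.3598978  -0.14923397  0.        ]
tape [0.37181598 0.14664482 0.        ]
```

Both cameras agree to about 2 mm. Lid measures 180 x 211 mm, as given. I'll move toward the cover, high up.

```bash
python3 -m jog '[[3.3,-3.5,0,0,0],[3.3,-3.5,0,0,0],[3.3,-3.5,0,0,0],[3.3,-3.5,0,0,0],[3.3,-3.5,0,0,0],[3.3,-3.5,0,0,0],[3.3,-3.5,0,0,0],[3.3,-3.5,0,0,0],[3.3,-3.5,0,0,0],[3.3,-3.5,0,0,0]]'
cat > go.py <<'E'
import sys
from h import *
p=[float(v) for v in sys.argv[1:4]]; s=r.read_state(); M=R.from_quat(s["eef_rot"]).as_matrix()
print("t",round(s["time"],2),"pos",s["ee_pos"].round(4),"F",s["ft_force"].round(2),"w",round(s["width"],4),"yaw",round(np.arctan2(M[1,0],M[0,0]),3),"tilt",M[:2,2].round(3))
print("to go tool cm",totool(p).round(2))
E
python3 go.py .452 -.020 .12
```

```text
time: 1.2
ee_pos: [0.4089, -0.1273, 0.2412]
eef_rot: [0.984, 0.177, -0.002, 0.0]
ft_force: [1.8, -0.4, 0.2]
width: 0.087
t 1.2 pos [ 0.4089 -0.1273  0.2412] F [ 1.75 -0.38  0.16] w 0.087 yaw 0.355 tilt [-0.003 -0.002]
to go tool cm [ 7.81 -8.57 12.09]
```

```bash
python3 -m jog '[[2,-2.2,2,0,0],[2,-2.2,2,0,0],[2,-2.2,2,0,0],[1.5,-1.6,2,0,0],[0,0,2,0.12,0],[0,0,0,0.12,0],[0,0,0,0.09,0],[0,0,0,0,0],[0,0,0,0,0],[0,0,0,0,0]]'; python3 go.py .452 -.020 .04
```

```text
time: 2.2
ee_pos: [0.453, -0.0114, 0.1381]
eef_rot: [1.0, 0.015, 0.0, 0.001]
ft_force: [-0.5, -1.0, -0.6]
width: 0.0869
t 2.2 pos [ 0.453  -0.0114  0.1381] F [-0.55 -1.02 -0.59] w 0.0869 yaw 0.031 tilt [ 0.001 -0.002]
to go tool cm [-0.13  0.84  9.81]
```

```bash
python3 -m jog '[[-0.1,0.8,1,0,0],[0,0,2,0,0],[0,0,2,0,0],[0,0,2,0,0],[0,0,1,0,0],[0,0,0.5,0,0],[0,0,0,0,0],[0,0,0,0,0],[0,0,0,0,0],[0,0,0,0,0]]'; python3 go.py .452 -.020 .04; python3 -c "
from h import *
c=shot('side','pics/s1.png');i=cv2.imread('pics/s1.png');cv2.imwrite('pics/s1c.png',cv2.resize(i[180:320,260:430],None,fx=4,fy=4,interpolation=cv2.INTER_CUBIC))"
```

```text
time: 3.2
ee_pos: [0.4535, -0.0243, 0.0502]
eef_rot: [1.0, 0.018, 0.002, 0.002]
ft_force: [0.6, 0.1, -0.4]
width: 0.0868
t 3.2 pos [ 0.4535 -0.0243  0.0502] F [ 0.57  0.05 -0.38] w 0.0868 yaw 0.035 tilt [ 0.005 -0.004]
to go tool cm [-0.14 -0.44  1.02]
```

View pics/s1c.png

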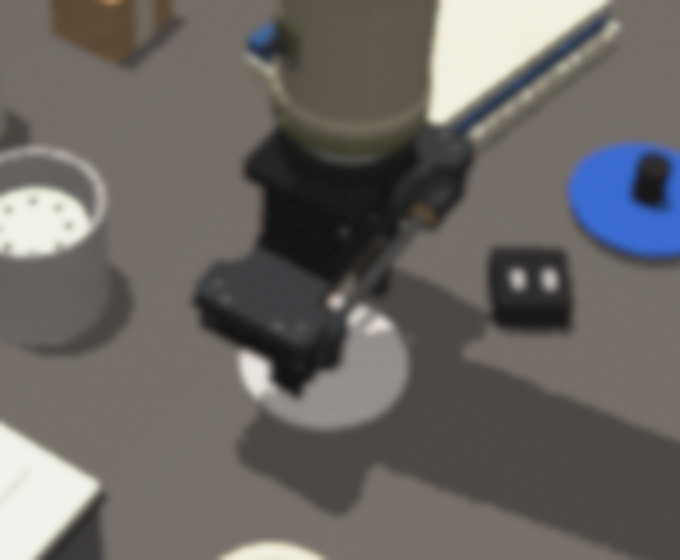

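The side view shows the gripper straddling the cover, clear of the adapter and cup. Next I correct sideways, go down the last cm and close.

```bash
python3 -m jog '[[-0.1,-0.4,0.4,0,0],[0,0,0.4,0,0],[0,0,0.2,0,0],[0,0,0,0,0],[0,0,0,0,0.4],[0,0,0,0,0.8],[0,0,0,0,1],[0,0,0,0,1],[0,0,0,0,1],[0,0,0,0,1]]' 25; python3 go.py .452 -.020 .04
```

```text
time: 4.25
ee_pos: [0.4528, -0.02, 0.04]
eef_rot: [1.0, 0.018, 0.003, 0.002]
ft_force: [0.1, 0.4, -0.2]
width: 0.0471
t 4.25 pos [ 0.4528 -0.02    0.04  ] F [ 0.06  0.43 -0.22] w 0.0471 yaw 0.036 tilt [ 0.006 -0.004]
to go tool cm [-0.08  0.   -0.  ]
```

```bash
python3 -m jog '[[0,0,0,0,1],[0,0,0,0,1],[0,0,0,0,1],[0,0,0,0,1],[0,0,0,0,1],[0,0,0,0,1],[0,0,0,0,1],[0,0,0,0,1],[0,0,0,0,1],[0,0,0,0,1]]' 25; python3 go.py .6355 .035 .15
```

```text
time: 5.25
ee_pos: [0.4529, -0.02, 0.04]
eef_rot: [1.0, 0.018, 0.003, 0.002]
ft_force: [0.8, 0.7, 0.5]
width: 0.0236
t 5.25 pos [ 0.4529 -0.02    0.04  ] F [0.75 0.73 0.47] w 0.0236 yaw 0.036 tilt [ 0.006 -0.004]
to go tool cm [ 18.51  -4.8  -10.91]
```

Gripped (23.6 mm, matching the 24 mm knob). I'll lift slowly to 15 cm.

```bash
python3 -m jog '[[0,0,-0.5,0,1],[0,0,-1,0,1],[0,0,-1.5,0,1],[0,0,-2,0,1],[0,0,-2,0,1],[0,0,-2,0,1],[0,0,-1.5,0,1],[0,0,-1,0,1],[0,0,-0.5,0,1],[0,0,0,0,1]]'; python3 go.py .6355 .035 .145
```

```text
time: 6.25
ee_pos: [0.4512, -0.0185, 0.1693]
eef_rot: [1.0, 0.019, 0.003, 0.002]
ft_force: [0.9, 0.9, -2.0]
width: 0.0232
t 6.25 pos [ 0.4512 -0.0185  0.1693] F [ 0.9   0.89 -2.03] w 0.0232 yaw 0.038 tilt [ 0.007 -0.004]
to go tool cm [18.6  -4.66  2.54]
```

```bash
python3 -m jog '[[1,-0.25,0,0,1],[2,-0.5,0,0,1],[2.5,-0.6,0,0,1],[2.5,-0.6,0,0,1],[2.5,-0.6,0.2,0,1],[2.5,-0.6,0.2,0,1],[2,-0.5,0.2,0,1],[1,-0.3,0.2,0,1],[0,0,0,0,1],[0,0,0,0,1]]'; python3 go.py .6355 .035 .145
```

```text
time: 7.25
ee_pos: [0.6162, 0.0297, 0.1506]
eef_rot: [1.0, 0.017, -0.003, 0.001]
ft_force: [-0.2, 0.1, -1.4]
width: 0.0237
t 7.25 pos [0.6162 0.0297 0.1506] F [-0.23  0.11 -1.36] w 0.0237 yaw 0.034 tilt [-0.005 -0.002]
to go tool cm [ 1.95 -0.46  0.55]
```

```bash
python3 -m jog '[[0.6,-0.2,0,0,1],[0.8,-0.2,0,0,1],[0.4,-0.1,0.2,0,1],[0.1,0,0.2,0,1],[0,0,0,0,1],[0,0,0,0,1],[0,0,0,0,1],[0,0,0,0,1],[0,0,0,0,1],[0,0,0,0,1]]'; python3 go.py .6355 .035 .135; python3 -c "
from h import *
c=shot('side','pics/s2.png');t=shot('top','pics/t2.png')
z=lambda i,x,y,w,h,k:cv2.resize(i[y:y+h,x:x+w],None,fx=k,fy=k,interpolation=cv2.INTER_CUBIC)
i=np.hstack([z(cv2.imread('pics/s2.png'),215,160,100,120,4),z(cv2.imread('pics/t2.png'),275,140,100,120,4)]);cv2.imwrite('pics/c2.png',i)"
```

```text
time: 8.25
ee_pos: [0.6351, 0.0342, 0.1471]
eef_rot: [1.0, 0.016, -0.002, 0.002]
ft_force: [-1.3, -0.1, -1.6]
width: 0.0235
t 8.25 pos [0.6351 0.0342 0.1471] F [-1.29 -0.11 -1.61] w 0.0235 yaw 0.033 tilt [-0.005 -0.004]
to go tool cm [ 0.05 -0.08  1.21]
```

View pics/c2.png

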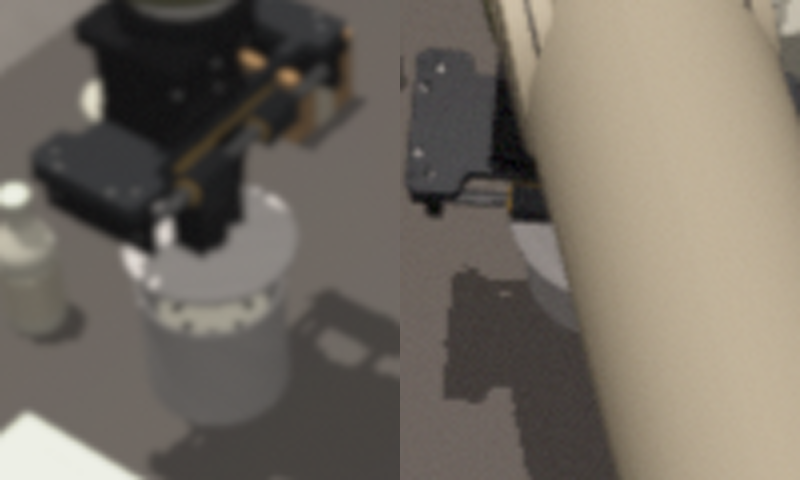

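The side view shows the cover held level above the cup, its disc's edge right at crop x≈299 and bottom at y≈303. The top view is blocked by the arm. Check the disc's extents against the expected ones.

```bash
python3 - <<'E'
from fit import *
S=r.camera("side"); s=r.read_state(); x,y,z=s["ee_pos"]
img=cv2.imread("pics/s2.png"); K=6;ox,oy,w,h=235,195,70,75
im=cv2.resize(img[oy:oy+h,ox:ox+w],None,fx=K,fy=K,interpolation=cv2.INTER_CUBIC)
raw=im.copy()
def ring(cx,cy,zz,rad,col):
    P=np.array([proj(S,[cx+rad*np.cos(a),cy+rad*np.sin(a),zz]) for a in t]); P=((P-[ox,oy]+.5)*K-.5).round().astype(np.int32); cv2.polylines(im,[P],True,col,1)
ring(x-.0009,y,z-.027,.052,(0,0,255)); ring(.6364,.0349,.085,.045,(0,255,0))
cv2.imwrite("pics/c3.png",np.hstack([raw,im])[:,:800])
E
```

```text
(no output)
```

View pics/c3.png

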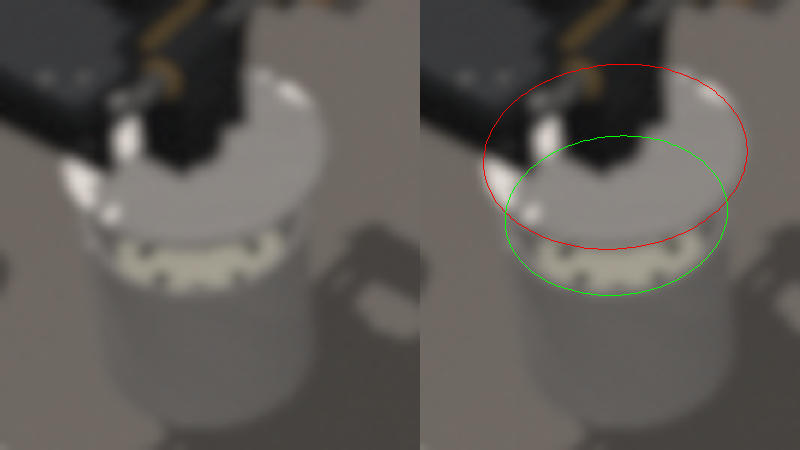

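The expected disc outline (red) matches the picture within about 1 mm, and the cup outline (green) fits. The relative shift between cover and cup gives a target TCP of (0.6362, 0.035), seated at z ≈ 0.117. Descending to 0.122.

```bash
python3 -m jog '[[0.1,-0.1,0.3,0,1],[0,0,0.4,0,1],[0,0,0.4,0,1],[0,0,0.4,0,1],[0,0,0.3,0,1],[0,0,0.3,0,1],[0,0,0.2,0,1],[0,0,0,0,1],[0,0,0,0,1],[0,0,0,0,1]]'; python3 go.py .6362 .035 .117
```

```text
time: 9.4
ee_pos: [0.6358, 0.0353, 0.1214]
eef_rot: [1.0, 0.016, -0.003, 0.002]
ft_force: [-0.3, 0.4, -1.2]
width: 0.0231
t 9.4 pos [0.6358 0.0353 0.1214] F [-0.28  0.36 -1.18] w 0.0231 yaw 0.033 tilt [-0.006 -0.004]
to go tool cm [0.05 0.02 0.44]
```

```bash
python3 -m jog '[[0.04,0,0.1,0,1],[0,0,0.1,0,1],[0,0,0.1,0,1],[0,0,0.1,0,1],[0,0,0.05,0,1],[0,0,0,0,1],[0,0,0,0,1],[0,0,0,0,1],[0,0,0,0,1],[0,0,0,0,1]]'; python3 go.py .6362 .035 .117
```

```text
time: 10.4
ee_pos: [0.6365, 0.0353, 0.1174]
eef_rot: [1.0, 0.016, -0.002, 0.002]
ft_force: [0.1, -0.1, -0.0]
width: 0.0232
t 10.4 pos [0.6365 0.0353 0.1174] F [ 0.14 -0.11 -0.02] w 0.0232 yaw 0.033 tilt [-0.005 -0.004]
to go tool cm [-0.03  0.03  0.04]
```

The vertical load has gone to about 0 at the expected height, so the cover is on the rim. Press a touch further to confirm, then let go slowly.

```bash
python3 -m jog '[[0,0,0.05,0,1],[0,0,0.05,0,1],[0,0,0,0,1],[0,0,0,0,1],[0,0,0,0,1],[0,0,0,0,1],[0,0,0,0,1],[0,0,0,0,1],[0,0,0,0,1],[0,0,0,0,1]]'; python3 go.py .6362 .035 .117;  python3 -m jog '[[0,0,0,0,0.7],[0,0,0,0,0.6],[0,0,0,0,0.6],[0,0,0,0,0.5],[0,0,0,0,0.5],[0,0,0,0,0.5],[0,0,0,0,0.5],[0,0,0,0,0.4],[0,0,0,0,0.4],[0,0,0,0,0.4]]'; python3 go.py .6362 .035 .117
```

```text
time: 11.4
ee_pos: [0.6365, 0.0353, 0.1172]
eef_rot: [1.0, 0.016, -0.002, 0.002]
ft_force: [-2.2, -0.7, 0.8]
width: 0.0232
t 11.4 pos [0.6365 0.0353 0.1172] F [-2.23 -0.69  0.84] w 0.0232 yaw 0.033 tilt [-0.005 -0.004]
to go tool cm [-0.03  0.03  0.02]
time: 12.4
ee_pos: [0.6369, 0.0354, 0.1169]
eef_rot: [1.0, 0.016, -0.002, 0.002]
ft_force: [-0.5, -0.5, 0.4]
width: 0.0511
t 12.4 pos [0.6369 0.0354 0.1169] F [-0.5  -0.46  0.4 ] w 0.0511 yaw 0.033 tilt [-0.004 -0.004]
to go tool cm [-0.08  0.04 -0.  ]
```

Released. I'll rise to clear the knob, then check.

```bash
python3 -m jog '[[0,0,-0.5,0,0.4],[0,0,-1,0,0.4],[0,0,-1.5,0,0.4],[0,0,-2,0,0.4],[0,0,-2,0,0.3],[0,0,-2,0,0.3],[0,0,-1,0,0.2],[-2,-2,0,0,0.2],[-2,-3,0,0,0.2],[-2,-3,0,0,0.2]]'; python3 -m jog '[[-2,-4,0,0,0.2],[-2,-4,0,0,0.2],[-1,-4,0,0,0.2],[0,-4,0,0,0.2],[0,-3,0,0,0.2],[0,-2,0,0,0.2],[0,0,0,0,0.2],[0,0,0,0,0.2],[0,0,0,0,0.2],[0,0,0,0,0.2]]'; python3 go.py .493 .2805 .14; python3 -c "
from h import *
c=shot('side','pics/s4.png');t=shot('top','pics/t4.png')
z=lambda i,x,y,w,h,k:cv2.resize(i[y:y+h,x:x+w],None,fx=k,fy=k,interpolation=cv2.INTER_CUBIC)
i=np.hstack([z(cv2.imread('pics/s4.png'),220,190,100,110,4),z(cv2.imread('pics/t4.png'),275,140,100,110,4)]);cv2.imwrite('pics/c4.png',i)"
```

```text
time: 13.4
ee_pos: [0.5766, 0.1111, 0.2293]
eef_rot: [1.0, 0.012, 0.002, 0.002]
ft_force: [-0.7, 1.3, -0.2]
width: 0.0692
time: 14.4
ee_pos: [0.515, 0.3304, 0.2339]
eef_rot: [1.0, 0.014, 0.004, 0.002]
ft_force: [-0.8, -0.3, 0.9]
width: 0.0698
t 14.4 pos [0.515  0.3304 0.2339] F [-0.79 -0.31  0.92] w 0.0698 yaw 0.028 tilt [ 0.009 -0.004]
to go tool cm [-2.42  4.88  9.39]
```

View pics/c4.png

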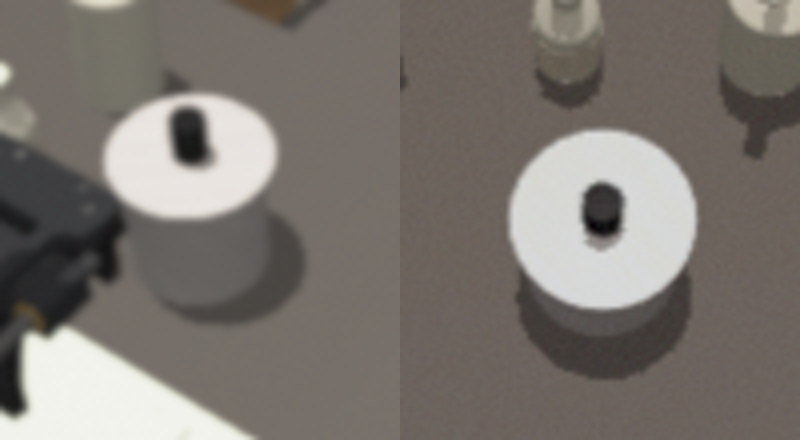

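```bash
python3 - <<'E'
from fit import *
T=r.camera("top");S=r.camera("side")
g=lambda e,ox,oy:(np.array(e)+.5)/4-.5+np.array([ox,ox,oy,oy])
te=g((109,297,128,310),275,140);se=g((102,278,93,218),220,190)
print(fitc([T],[te],.09,.052),fitc([S],[se],.09,.052),fitc([T,S],[te,se],.09,.052))
E
python3 -m jog '[[-0.6,1.2,0,0,0.2],[-0.8,1.6,0,0,0.2],[-0.6,1.2,0,0,0.2],[-0.2,0.5,1,0,0.2],[0,0,1.5,0,0.2],[0,0,1.5,0,0.2],[0,0,1,0,0.2],[0,0,0.5,0,0.2],[0,0,0,0,0.2],[0,0,0,0,0.2]]' 50; python3 go.py .493 .2807 .119
```

```text
(array([0.6352, 0.034 ]), array([ 0.1, -0.1,  0.3, -0.3])) (array([0.6376, 0.0333]), array([ 0.5, -0.5,  0.3, -0.3])) (array([0.6361, 0.0339]), array([ 0.2,  0. , -0.1, -0.7,  0.8, -0.2,  0.7,  0.2]))
time: 15.6
ee_pos: [0.4936, 0.2835, 0.172]
eef_rot: [1.0, 0.014, 0.003, 0.002]
ft_force: [-0.2, 0.1, -0.5]
width: 0.0696
t 15.6 pos [0.4936 0.2835 0.172 ] F [-0.19  0.1  -0.54] w 0.0696 yaw 0.028 tilt [ 0.006 -0.004]
to go tool cm [-0.1   0.26  5.3 ]
```

The cover's disc at seat height fits to (0.636, 0.034) against the cup's (0.635, 0.035): about 1.4 mm off centre and seated. Now down around the lid knob.

```bash
python3 -m jog '[[-0.1,0.25,0.5,0,0.2],[0,0,1,0,0.2],[0,0,1,0,0.2],[0,0,0.8,0,0.2],[0,0,0.5,0,0.2],[0,0,0.3,0,0.2],[0,0,0,0,0.2],[0,0,0,0,0.2],[0,0,0,0,0.2],[0,0,0,0,0.2]]'; python3 go.py .493 .2807 .119; python3 -c "
from h import *
c=shot('side','pics/s5.png');i=cv2.imread('pics/s5.png');cv2.imwrite('pics/c5.png',cv2.resize(i[230:390,140:310],None,fx=3.5,fy=3.5,interpolation=cv2.INTER_CUBIC))"
```

```text
time: 16.6
ee_pos: [0.4935, 0.2814, 0.1285]
eef_rot: [1.0, 0.014, 0.004, 0.001]
ft_force: [-0.3, -0.1, -0.4]
width: 0.0694
t 16.6 pos [0.4935 0.2814 0.1285] F [-0.3 -0.1 -0.4] w 0.0694 yaw 0.029 tilt [ 0.008 -0.003]
to go tool cm [-0.06  0.07  0.95]
```

View pics/c5.png

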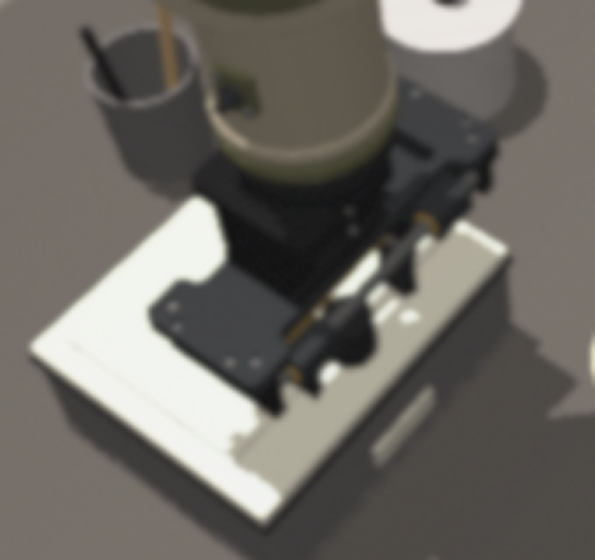

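The picture shows the knob (≈355,335) between the two fingers (405,270 and 290,385), with free space around it. Going down 9 mm and closing.

```bash
python3 -m jog '[[-0.05,0.07,0.4,0,0.2],[0,0,0.3,0,0.2],[0,0,0.2,0,0.2],[0,0,0,0,0.4],[0,0,0,0,0.6],[0,0,0,0,0.8],[0,0,0,0,1],[0,0,0,0,1],[0,0,0,0,1],[0,0,0,0,1]]' 50; python3 -m jog '[[0,0,0,0,1],[0,0,0,0,1],[0,0,0,0,1],[0,0,0,0,1],[0,0,0,0,1],[0,0,0,0,1],[0,0,0,0,1],[0,0,0,0,1],[0,0,0,0,1],[0,0,0,0,1]]'; python3 go.py .493 .2807 .119
```

```text
time: 17.65
ee_pos: [0.4931, 0.2827, 0.1192]
eef_rot: [1.0, 0.015, 0.005, -0.001]
ft_force: [1.5, -1.0, -3.6]
width: 0.0288
time: 18.65
ee_pos: [0.4931, 0.2827, 0.119]
eef_rot: [1.0, 0.015, 0.004, -0.001]
ft_force: [0.0, 2.8, -2.6]
width: 0.0289
t 18.65 pos [0.4931 0.2827 0.119 ] F [ 0.01  2.78 -2.58] w 0.0289 yaw 0.03 tilt [0.009 0.001]
to go tool cm [-0.02  0.2  -0.01]
```

Gripped (29 mm). Pull gently in small steps, so that the lid cannot fly open.

```bash
python3 -m jog '[[0,0,-0.1,0,1],[0,0,-0.2,0,1],[0,0,-0.2,0,1],[0,0,-0.2,0,1],[0,0,-0.2,0,1],[0,0,-0.2,0,1],[0,0,0,0,1],[0,0,0,0,1],[0,0,0,0,1],[0,0,0,0,1]]' 55; python3 go.py .499 .2827 .1436
```

```text
time: 19.65
ee_pos: [0.4938, 0.2826, 0.1229]
eef_rot: [1.0, 0.015, 0.003, -0.003]
ft_force: [3.1, 3.7, -4.4]
width: 0.0285
t 19.65 pos [0.4938 0.2826 0.1229] F [ 3.12  3.66 -4.37] w 0.0285 yaw 0.029 tilt [0.007 0.006]
to go tool cm [ 0.54 -0.01 -2.06]
```

```bash
python3 -m jog '[[0.05,0,-0.2,0,1],[0.05,0,-0.3,0,1],[0.05,0,-0.3,0,1],[0.05,0,-0.3,0,1],[0.05,0,-0.3,0,1],[0.05,0,-0.2,0,1],[0,0,0,0,1],[0,0,0,0,1],[0,0,0,0,1],[0,0,0,0,1]]' 55; python3 go.py .499 .2827 .1436; python3 -c "
from h import *
c=shot('side','pics/s6.png');i=cv2.imread('pics/s6.png');cv2.imwrite('pics/c6.png',cv2.resize(i[230:390,140:310],None,fx=3.5,fy=3.5,interpolation=cv2.INTER_CUBIC))"
```

```text
time: 20.65
ee_pos: [0.4964, 0.2827, 0.1349]
eef_rot: [1.0, 0.015, 0.002, -0.004]
ft_force: [3.2, 2.8, -7.4]
width: 0.0287
t 20.65 pos [0.4964 0.2827 0.1349] F [ 3.16  2.78 -7.39] w 0.0287 yaw 0.029 tilt [0.004 0.009]
to go tool cm [ 0.26 -0.   -0.87]
```

View pics/c6.png

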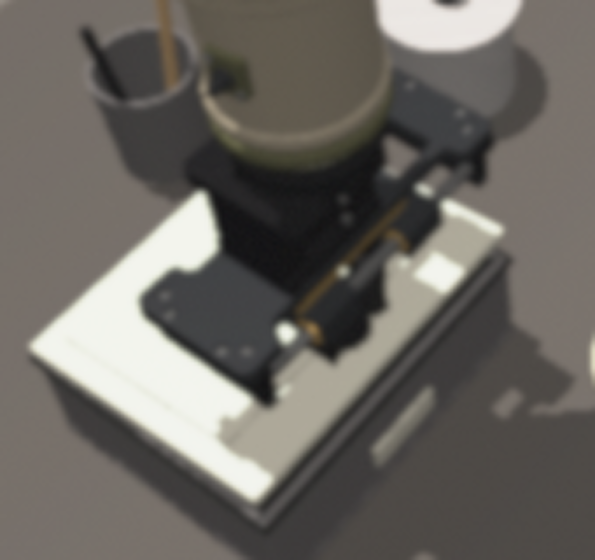

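The lid is free and its front edge stands off the box. The knob is up 16 mm, about 0.107 rad. Go on to about 26 mm (0.175 rad).

```bash
python3 -m jog '[[0.05,0,-0.2,0,1],[0.05,0,-0.2,0,1],[0.05,0,-0.2,0,1],[0.05,0,-0.2,0,1],[0.05,0,-0.2,0,1],[0,0,-0.1,0,1],[0,0,0,0,1],[0,0,0,0,1],[0,0,0,0,1],[0,0,0,0,1]]' 55; python3 go.py .499 .2827 .1436
```

```text
time: 21.7
ee_pos: [0.4993, 0.2827, 0.1447]
eef_rot: [1.0, 0.015, 0.002, -0.005]
ft_force: [3.5, 3.8, -7.2]
width: 0.0289
t 21.7 pos [0.4993 0.2827 0.1447] F [ 3.47  3.82 -7.18] w 0.0289 yaw 0.029 tilt [0.005 0.01 ]
to go tool cm [-0.03 -0.    0.1 ]
```

```bash
python3 -m jog '[[0,0,0,0,1],[0,0,0,0,1],[0,0,0,0,1],[0,0,0,0,1],[0,0,0,0,1],[0,0,0,0,1],[0,0,0,0,1],[0,0,0,0,1],[0,0,0,0,1],[0,0,0,0,1]]' 55; python3 go.py .499 .2827 .1436; python3 -c "
from h import *
c=shot('side','pics/s7.png');t=shot('top','pics/t7.png')
z=lambda i,x,y,w,h,k:cv2.resize(i[y:y+h,x:x+w],None,fx=k,fy=k,interpolation=cv2.INTER_CUBIC)
cv2.imwrite('pics/c7.png',np.hstack([z(cv2.imread('pics/s7.png'),140,190,170,200,2.8),z(cv2.imread('pics/t7.png'),280,130,100,200,2.8)]))"
```

```text
time: 22.7
ee_pos: [0.4991, 0.2827, 0.144]
eef_rot: [1.0, 0.015, 0.002, -0.005]
ft_force: [3.2, 2.6, -6.8]
width: 0.0288
t 22.7 pos [0.4991 0.2827 0.144 ] F [ 3.24  2.64 -6.79] w 0.0288 yaw 0.029 tilt [0.004 0.01 ]
to go tool cm [-0.01 -0.    0.04]
```

View pics/c7.png

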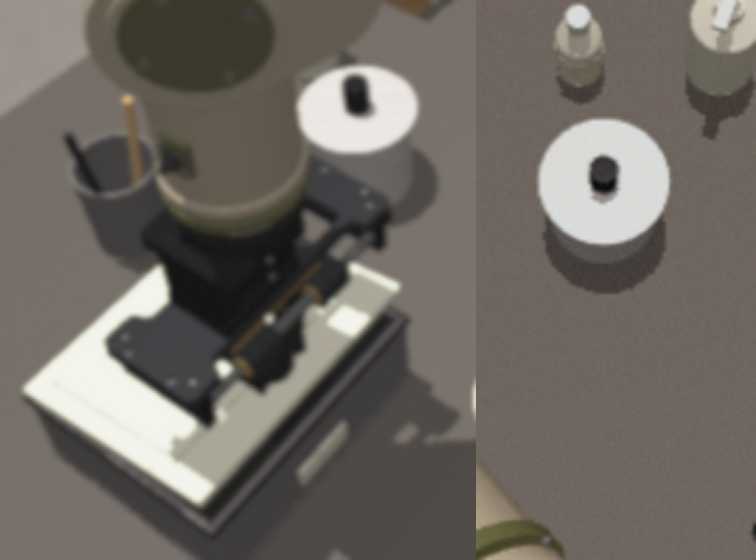

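Lid front is visibly open; cover still on the cup. A quick angle check from the lid's front corners, crop (400,287) and (206,507):

```bash
python3 - <<'E'
from h import *
S=r.camera("side"); obs=np.array([[400,287],[206,507]])/2.8+[140,190]
yaw=.028; ex=np.array([np.cos(yaw),np.sin(yaw),0]); ey=np.array([-np.sin(yaw),np.cos(yaw),0]); H=np.array([.6428,.2849,.0855])
for a in(0,.11,.14,.17,.2,.25):
    P=[H+s*.105*ey+ex*(-.18*np.cos(a)+.008*np.sin(a))+np.array([0,0,.18*np.sin(a)+.008*np.cos(a)]) for s in(-1,1)]
    print(a,[ (proj(S,p)-o).round(1).tolist() for p,o in zip(P,obs)])
E
```

```text
0 [[2.8, 8.2], [2.5, 7.4]]
0.11 [[1.6, 2.2], [0.0, 1.8]]
0.14 [[1.2, 0.5], [-0.8, 0.2]]
0.17 [[0.7, -1.3], [-1.7, -1.5]]
0.2 [[0.1, -3.1], [-2.7, -3.2]]
0.25 [[-1.1, -6.2], [-4.5, -6.2]]
```

The picture says ≈0.145 rad; the knob's rise says ≈0.165. Both are in the band. I'll raise 2 mm toward the middle, settle and hand in.

```bash
python3 -m jog '[[0,0,-0.1,0,1],[0.05,0,-0.1,0,1],[0,0,-0.1,0,1],[0,0,0,0,1],[0,0,0,0,1],[0,0,0,0,1],[0,0,0,0,1],[0,0,0,0,1],[0,0,0,0,1],[0,0,0,0,1]]' 55; python3 go.py .499 .2827 .146 && python3 -c "
from h import *
print(np.abs(r.read_state()['joint_vel']).max()); r.close_job()"
```

```text
time: 23.85
ee_pos: [0.5, 0.2827, 0.1465]
eef_rot: [1.0, 0.015, 0.002, -0.005]
ft_force: [4.3, 3.5, -7.5]
width: 0.0291
t 23.85 pos [0.5    0.2827 0.1465] F [ 4.28  3.52 -7.5 ] w 0.0291 yaw 0.029 tilt [0.005 0.011]
to go tool cm [-0.1  -0.    0.05]
0.002858357021101048
the job is handed in; nothing more can be done
```

I set the aluminium cover on the cup and let go of it, then broke the dry box's lid free and handed the job in at 23.9 s with the gripper still holding the lid's knob.

**Cover:** after release, the camera fit put it about 1.4 mm off the cup's centre. It was at seat height and looked level. It was still in place in the last picture, taken just before the final 2–3 mm lift of the lid.

**Lid:** the gripper is closed on the knob at 29 mm, and the arm was nearly still (0.003 rad/s) when I handed in. The knob rose about 27 mm in total.

- **Opening angle:** two checks disagreed. Before the last lift, the picture gave 0.145 rad and the knob's rise gave 0.165 rad. I put the final angle at about 0.16–0.18 rad, roughly 3 cm at the front edge. Both are inside the 0.11–0.25 band, and I took no new picture after that lift.
- **Force at the seal:** I only read force at the end of each move, so I did not see the seal's peak; about 7 N down was left when holding. A small slip of the knob in the fingers is possible and could explain the disagreement.

**Other things on the desk:** I saw none of them touched or moved in the pictures, but I did not measure their positions at the end.

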